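# Brush out the tumbler and hold the brush on the cleaner's spring plate

### The job

Take the bottle brush out of its stand and brush out the dark tumbler nearest the robot without moving or tipping it: its tip down close to the bottom and back up until the tip is near the rim, twice. Then set the brush's tip inside the ring marked on the round suction cleaner's spring plate and, with the brush upright, press lightly, about 4 newtons, so that the plate sinks roughly halfway but does not reach its stop. Finish while still gripping the brush and holding it pressed there; leave everything else alone.

Things in the scene. Friction and masses are not known exactly. Their poses are not given: they have to be found in the camera images.
- brush: Bottle brush, 190 mm long, 60 g, starts upright in the stand. Origin at the bristle tip (low end), z up to the handle end. From the tip: white head 0 to 56 mm (hard core 18 mm wide, flat tip 12 mm; bristles round it, 44 mm wide, give no resistance), steel shaft 8 mm wide to 107, collar 16 mm wide to 112, grey square handle 18 x 18 mm to 190 mm, its flats facing the brush's x and y.
- brush_handle (a point): Point on the brush's axis inside the grey handle, 165 mm above the tip and 25 mm below the handle's end: a good place to grip from above.
- stand: Round wooden brush stand on a rubber foot, fixed to the bench, 64 mm across at the foot, 48 mm across at the top, 70 mm high, with one upright round bore in the middle, 20 mm wide and 62 mm deep (bore floor 8 mm above the bench). Origin on the bench under its centre.
- cup: Dark brown stoneware tumbler without handle, loose, standing open end up in the work area (the cups far back by the pen basket are not meant): 68 mm across the rim, 93 mm high, about 190 g; inside about 58 mm across at the rim narrowing to about 42 mm near the bottom; the inner floor lies 11 mm above its underside. Origin at the centre of its underside, z up.
- cleaner: Low round grey suction cleaner for brushes, fixed to the bench, 90 mm across and 38 mm high, with a short black hose stub at its far side; a round bright plate stands on top of it. Origin on the bench under its centre, z up.
- ring_mark (a point): Centre of the ring engraved on the upper face of the cleaner's plate; moves with the plate. The plate is aluminium, 58 mm across; the dark ring is 28 mm across, with twelve small suction holes outside it. Unpressed, this point is 58 mm above the bench.
- plate (a joint): How far the cleaner's sprung plate is pressed down, in m: 0 free, 0.014 at its stop. Even spring of 500 N/m, no preload: 4 N gives 0.008.
- tape_electrical: Bystander: roll of black tape lying flat, 58 mm across, 19 mm high, origin under its centre. Leave it alone.
- yellow_box: Bystander: small flat yellow and blue carton, 52 x 36 x 16 mm, origin under its centre. Leave it alone.

How it is judged:
By the outcome, as a careful person would: the job done as asked, in the order asked, and still so for the second after the job is handed in, while the arm keeps its last pose, push and grip.
It also fails if it takes over 48 s, if anything falls off the work surface, if the arm or the gripper's body presses on something with over 40 N, if the wrist force passes 120 N, or if a joint passes its speed limit or range.

### The arm

A 7-joint arm with a two-finger parallel gripper is mounted at the origin on the work surface; the furniture and walls round the work are solid. World frame = base frame: x ahead of the robot, y to its left, z up, the work surface at z = 0. Lengths are in mm, angles in rad, forces in N, time in s.
With the tool pointing down it reaches from about 425 to 925 mm from the base axis. Payload 6.8 kg.
Tool frame: the origin (TCP) lies at the very end of the fingers, on their centre line; the grasp point (between the pads) lies 19 mm behind it (robot.grasp_offset is the distance from the TCP to the grasp point, in mm); z points along the fingers, y is the line along which they close (so a half turn about z gives the same grasp; the last joint's range is limited). The gripper opens to 85 mm and grips with 20 to 120 N. Pads are 22 mm wide; open, the fingers measure 114 mm over their backs; the gripper's body (76 mm by 85 mm) begins 54 mm behind the grasp point. The pads swing forward as they close: fully open they stand 13 mm farther back than shut.
Start: joints at [-1.373, 0.477, 0.022, 1.555, -0.011, 1.109, -0.083], TCP at [203.209, 643.703, 231.308] pointing down, gripper open.
Joint ranges: [-2.96, 2.96], [-0.34, 2.1], [-1.41, 1.46], [0.24, 2.44], [-1.37, 4.51], [0.17, 1.92], [-2.96, 2.96]. Speed limits (rad/s): [2.39, 2.39, 3.14, 3.14, 3.14, 3.14, 3.14].

### API

Orientations are given as [roll, pitch, yaw] about the fixed x, y, z axes, in that order (R = Rz(yaw) Ry(pitch) Rx(roll)).
In Python, from cell import robot, read_camera gives the robot as it stands (robot), with the cameras as plain functions.
- The arm moves only by the tool creep_tool, called after "Emit:" by a JSON object that holds its "name" and its "arguments". Schema: {"type":"object","properties":{"moves":{"type":"object","properties":{"finger_gap":{"type":"array","items":{"type":"number"},"minItems":1,"maxItems":20},"dx":{"type":"array","items":{"type":"number"},"minItems":1,"maxItems":20},"dy":{"type":"array","items":{"type":"number"},"minItems":1,"maxItems":20},"dz":{"type":"array","items":{"type":"number"},"minItems":1,"maxItems":20},"wx":{"type":"array","items":{"type":"number"},"minItems":1,"maxItems":20},"wy":{"type":"array","items":{"type":"number"},"minItems":1,"maxItems":20},"wz":{"type":"array","items":{"type":"number"},"minItems":1,"maxItems":20}},"additionalProperties":false,"required":["finger_gap","dx","dy","dz","wx","wy","wz"]},"grip_force":{"type":"number"},"only":{"type":"string"},"quiet":{"type":"boolean"},"lines":{"type":"string"}},"required":["moves"],"additionalProperties":false}. moves is an object with one list for each field, all of the same length, 1 to 20, a row being the entries at one place: finger_gap (the opening from 0.0 (shut) to 1.0 (fully open)), dx, dy, dz (the shift in normalised numbers (1 is 800 mm)), wx, wy, wz (a rotation vector in parts of the range, where 1.0 means pi/2 rad); each row is the pose to reach, as a shift and turn from the pose commanded when the call began, along the tool's axes at that moment; what a row does not reach only later rows make up. A row lasts 1/8 s, in which the tool goes at most 62.5 mm and 0.188 rad, less where a joint would pass 70% of its speed; a pose out of reach is approached as far as the arm can. The fingers move at their own pace and stop on an object; grip_force is the grip in N (left out, the last holds). Time passes only in rows, so rows that do not move let the fingers close. The tool returns the time, the measured TCP pose, the force, the opening and the grip force at its end. only (a regular expression) keeps the lines of the reply that match it, lines (a string "A,B") keeps lines A to B, and quiet returns only ok. A shift or turn number past 1, either way, is cut back to 1. Input that does not fit is refused with a message, and nothing moves.
- robot.get_state(): the state, without advancing time (a new reading comes with each control period).
- read_camera(name): name is "scene" or "side" or "wrist"; returns a dict with "pixels" (480x640x3 uint8, red, green, blue), "fx", "fy", "cx", "cy" (pixels), "xyz" and "orientation" of the camera in the world. Camera axes: x right, y down, z forward; pixel columns grow to the right and rows downward; lengths in mm; the calibration is good to about 2 mm. A picture is of the moment at which its call begins. There is no depth.
- robot.sign_off(): hands the job in; it is judged then, once.
The state is a dict: "clock": time; "joint_positions": joint angles; "dq": joint speeds; "joint_torque": joint torques, N m; "tool_pos": TCP position; "eef_rot": TCP orientation; "contact_force": force on the tool from outside, world axes, zero at the start; "moment": the same for the moment, N m; "grip_width": opening from 0.0 (shut) to 1.0 (fully open); "grasp_force": force on a finger pad.
Only numpy, scipy, OpenCV 4.12 (cv2) and the standard library are available. Lean on these libraries where they do the work, as an engineer would, in place of code of your own. Each camera call takes 0.05 s, during which the arm holds its last target. There are 200 camera calls.

## Working session

There is one attempt and no reset: what is moved stays moved. The work goes in short steps, Python scripts to look and compute and a tool call to move; the robot and the scene stay as the last step left them, time stands still between calls to the robot, and variables do not carry over. Pictures are saved under pics/ and viewed, at most 10 in all, crops included, and the job is handed in when it is done.

```bash
ls; mkdir -p pics; python3 - <<'E'
from cell import robot, read_camera
import cv2,numpy as np
for n in ["scene","side","wrist"]:
    c=read_camera(n); cv2.imwrite(f"pics/{n}0.png",c["pixels"][:,:,::-1]); np.save(f"pics/{n}0.npy",c,allow_pickle=True)
    print(n,c["fx"],c["cx"],c["cy"],c["xyz"],c["orientation"])
s=robot.get_state();print(s["clock"],s["tool_pos"],s["eef_rot"],s["contact_force"])
E
```

```text
cell.py
pics
scene 521.7533929115158 324.0895127484667 231.78921715236436 [  56.92928975 -322.83745346  488.50802756] [-1.99192866  0.01851903 -0.71578673]
side 456.2734853944037 327.0405252778911 229.74929649399448 [ 426.21017988 1014.84593075  494.21513212] [-2.00492522 -0.00443172 -2.98076578]
wrist 388.32818641600494 312.6538651114111 236.67588124178258 [129.86823945 665.67073744 373.59412239] [2.83586622e+00 1.23987035e-03 1.26507946e+00]
0.15 [203.07164328 643.26495536 230.54941351] [-3.14018069e+00  1.12720367e-04  2.83577848e+00] [-0.28104141  1.10327477  0.23568886]
```

View pics/scene0.png

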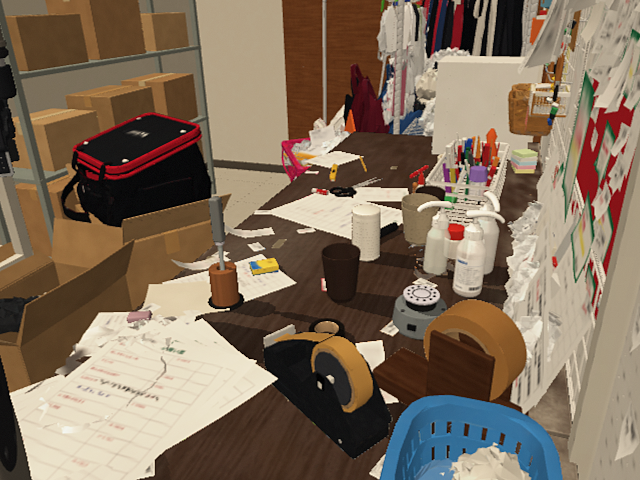

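View pics/side0.png

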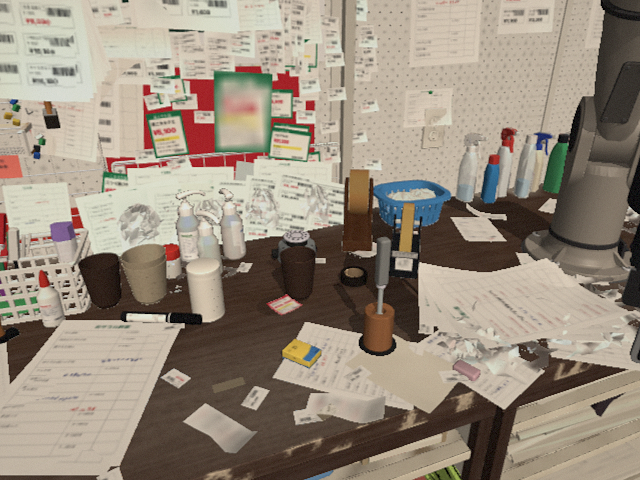

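The scene view shows the brush at about (217,215) in its stand at (225,290), the target tumbler at (341,272), and the cleaner at (420,305). In the side view the brush is at (383,262), the tumbler at (298,272), and the cleaner at (296,238), partly hidden. I'll enlarge these areas next.

```bash
cat > h.py <<'E'
import numpy as np,cv2
from scipy.spatial.transform import Rotation as R
def load(n): return np.load(f"pics/{n}.npy",allow_pickle=True).item()
def ray(c,u,v):
    d=R.from_euler('xyz',c["orientation"]).apply([(u-c["cx"])/c["fx"],(v-c["cy"])/c["fy"],1.]); return np.array(c["xyz"],float),d/np.linalg.norm(d)
def plane(c,u,v,z):
    o,d=ray(c,u,v); return o+d*(z-o[2])/d[2]
def proj(c,p):
    q=R.from_euler('xyz',c["orientation"]).inv().apply(np.array(p)-c["xyz"]); return q[:2]/q[2]*[c["fx"],c["fy"]]+[c["cx"],c["cy"]]
def tri(c1,a,c2,b):
    o1,d1=ray(c1,*a);o2,d2=ray(c2,*b)
    s=np.linalg.lstsq(np.c_[d1,-d2],o2-o1,rcond=None)[0]; p,q=o1+s[0]*d1,o2+s[1]*d2
    return (p+q)/2,np.linalg.norm(p-q)
E
python3 - <<'E'
from h import *
s,d=load("scene0")["pixels"],load("side0")["pixels"]
T=[(s,190,190),(s,305,235),(s,385,270),(d,350,230),(d,265,220),(s,200,245)]
o=[cv2.resize(np.ascontiguousarray(p[y:y+75,x:x+66,::-1]),(264,300),interpolation=cv2.INTER_CUBIC) for p,x,y in T]
cv2.imwrite("pics/crop1.png",np.vstack([np.hstack(o[:3]),np.hstack(o[3:])]))
E
```

```text
(no output)
```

View pics/crop1.png

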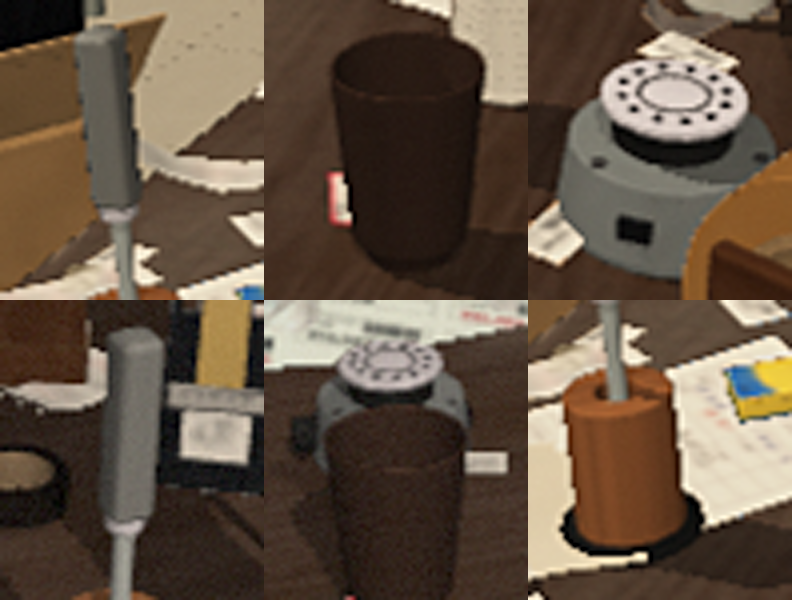

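The crops show these centres:
- **Handle end:** scene (214.5,198.2), side (383.7,239.5).
- **Collar:** scene (219.5,243.2), side (381.2,286).
- **Rim:** scene (341,251.7), side (298.4,253.8).
- **Ring:** scene (421.5,293.2), side (296.5,235.7).

```bash
python3 - <<'E'
from h import *
np.set_printoptions(precision=1,suppress=True)
s,d=load("scene0"),load("side0")
for n,a,b,z in [("top",(214.5,198.2),(383.75,239.5),198),("collar",(219.5,243.2),(381.25,286),118),("rim",(341,251.7),(298.4,253.8),93),("ring",(421.5,293.2),(296.5,235.7),58)]:
    print(n,*tri(s,a,d,b),plane(s,*a,z)[:2],plane(d,*b,z)[:2])
# handle top corners, scene and side
for p in [(192.2+18.2*0+18.3,197.8),(190+29.5,195.5+2)]: print(plane(s,*p,198))
for n in("scene0","side0"):
    h=cv2.cvtColor(load(n)["pixels"],cv2.COLOR_RGB2HSV)
    for nm,lo,hi in [("wood",(3,100,60),(14,220,230)),("yel",(22,150,120),(34,255,255))]:
        m=cv2.inRange(h,lo,hi); k,l,st,ce=cv2.connectedComponentsWithStats(m)
        print(n,nm,[list(st[i])for i in range(1,k) if st[i][4]>80])
E
```

```text
top [439.8 397.3 195.3] 1.0782237572671287 [437.  391.1] [439.2 403.6]
collar [439.4 397.3 114.4] 1.765680586607588 [436.9 390.9] [438.5 404. ]
rim [600.4 269.6  90.2] 0.8789343853678112 [597.4 265.8] [598.8 275.3]
ring [638.4 122.7  56.2] 2.1220920971018686 [637.7 121.4] [636.5 128.1]
[433.2 397.3 198. ]
[444.6 388.3 198. ]
scene0 wood [[np.int32(89), np.int32(0), np.int32(14), np.int32(22), np.int32(92)], [np.int32(101), np.int32(0), np.int32(44), np.int32(54), np.int32(658)], [np.int32(282), np.int32(0), np.int32(41), np.int32(139), np.int32(4866)], [np.int32(326), np.int32(0), np.int32(66), np.int32(124), np.int32(4973)], [np.int32(530), np.int32(17), np.int32(15), np.int32(28), np.int32(197)], [np.int32(554), np.int32(53), np.int32(11), np.int32(33), np.int32(175)], [np.int32(542), np.int32(69), np.int32(12), np.int32(15), np.int32(83)], [np.int32(170), np.int32(77), np.int32(22), np.int32(20), np.int32(99)], [np.int32(509), np.int32(89), np.int32(43), np.int32(56), np.int32(830)], [np.int32(258), np.int32(109), np.int32(179), np.int32(101), np.int32(5416)], [np.int32(486), np.i
[... 1507 characters left out ...]
2(2856)], [np.int32(169), np.int32(237), np.int32(114), np.int32(121), np.int32(3163)], [np.int32(75), np.int32(271), np.int32(117), np.int32(49), np.int32(1181)], [np.int32(345), np.int32(285), np.int32(51), np.int32(67), np.int32(1639)], [np.int32(0), np.int32(321), np.int32(55), np.int32(59), np.int32(1100)], [np.int32(521), np.int32(352), np.int32(18), np.int32(10), np.int32(83)], [np.int32(530), np.int32(355), np.int32(46), np.int32(36), np.int32(366)], [np.int32(415), np.int32(400), np.int32(42), np.int32(23), np.int32(326)], [np.int32(231), np.int32(411), np.int32(176), np.int32(68), np.int32(1841)]]
side0 yel [[np.int32(282), np.int32(339), np.int32(39), np.int32(28), np.int32(449)]]
```

The rows are not in the units I measure in: shifts go in shares of 800 mm and turns go in shares of pi/2 rad. I convert before sending: -300 mm / 800 = -0.375, -164 mm / 800 = -0.205.

Emit:
{"name": "creep_tool", "arguments": {"moves": {"finger_gap":[1,1,1,1,1,1,1,1],"dx":[-0.0625,-0.375,-0.375,-0.375,-0.375,-0.375,-0.375,-0.375],"dy":[-0.0338,-0.205,-0.205,-0.205,-0.205,-0.205,-0.205,-0.205],"dz":[-0.075,-0.0875,-0.0875,-0.0875,-0.0875,-0.0875,-0.0875,-0.0875],"wx":[0,0,0,0,0,0,0,0],"wy":[0,0,0,0,0,0,0,0],"wz":[0,0,0,0,0,0,0,0]}}}

```text
clock: 1.15
tool_pos: [439.4, 397.4, 301.0]
eef_rot: [-3.141, -0.001, 2.836]
contact_force: [-0.3, 1.0, 0.0]
grip_width: 0.999
grasp_force: 0.0
```

```bash
python3 - <<'E'
from cell import robot, read_camera
import cv2,numpy as np
c=read_camera("wrist"); cv2.imwrite("pics/wrist1.png",c["pixels"][:,:,::-1]); np.save("pics/wrist1.npy",c,allow_pickle=True)
s=robot.get_state();print(s["clock"],s["tool_pos"],s["eef_rot"],s["joint_positions"])
from h import *
print(proj(c,[439.6,397.3,198]))
E
```

```text
1.2 [438.70653198 398.041447   300.91200684] [-3.14137778e+00 -1.03891328e-03  2.83771152e+00] [-0.95476243  0.28301771  0.14197903  1.6830613  -0.04367669  1.17919525
  0.46525962]
[313.77430918 235.55014495]
```

View pics/wrist1.png

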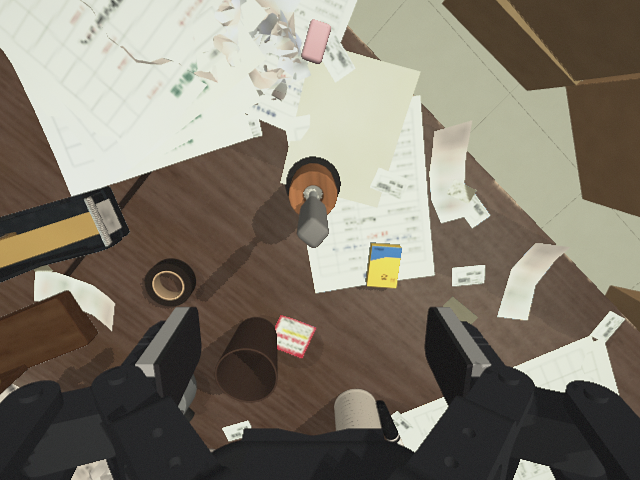

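The wrist view shows the handle's end at about (314,233), close to the predicted (313.8,235.6). I'll enlarge it to get its yaw.

```bash
python3 - <<'E'
from h import *
p=load("wrist1")["pixels"][190:260,280:350,::-1]
cv2.imwrite("pics/crop2.png",cv2.resize(np.ascontiguousarray(p),(560,560),interpolation=cv2.INTER_CUBIC))
E
```

```text
(no output)
```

View pics/crop2.png

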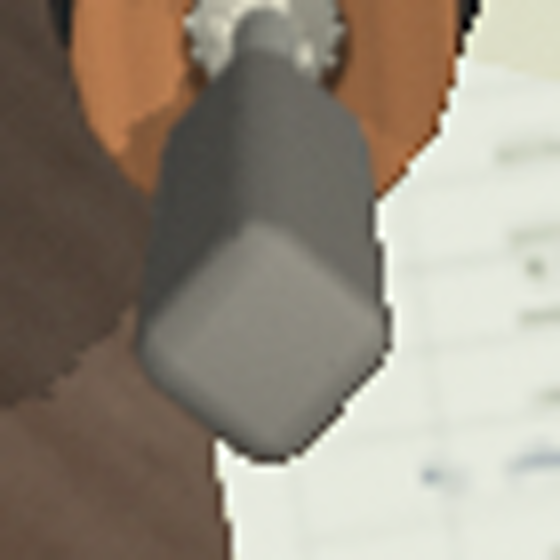

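The top face's corners in the crop are (258,222), (388,330), (270,462) and (142,345). The square is turned about 45° to the fingers.

```bash
python3 - <<'E'
from h import *
c=load("wrist1")
P=[plane(c,280+x/8,190+y/8,196)[:2] for x,y in [(258,222),(388,330),(270,462),(142,345)]]
print(np.mean(P,0))
for i in range(4):
    e=P[(i+1)%4]-P[i]; print(np.linalg.norm(e),np.degrees(np.arctan2(e[1],e[0])))
print("tool y yaw",np.degrees(np.arctan2(.954,.301)))
E
```

```text
[438.05697561 397.29236359]
14.28513469361445 31.861925354138805
15.242286032989947 -57.681146390171214
14.881261472783663 -151.52185965494934
14.370456291277197 120.07293113857261
tool y yaw 72.48880443841622
```

Scaled: 147 mm / 800 = 0.1838, 130 mm / 800 = 0.1625, 0.73 rad / 1.5708 = 0.4647.

Emit:
{"name": "creep_tool", "arguments": {"moves": {"finger_gap":[1,1,1,1,1,1,1,1,0,0,0,0,0],"dx":[0,0,0,0,0,0,0,0,0,0,0,0,0],"dy":[0,0,0,0,0,0,0,0,0,0,0,0,0],"dz":[0.0125,0.025,0.0375,0.05,0.125,0.1625,0.1838,0.1838,0.1838,0.1838,0.1838,0.1838,0.1838],"wx":[0,0,0,0,0,0,0,0,0,0,0,0,0],"wy":[0,0,0,0,0,0,0,0,0,0,0,0,0],"wz":[0.1146,0.2292,0.3438,0.4647,0.4647,0.4647,0.4647,0.4647,0.4647,0.4647,0.4647,0.4647,0.4647]}, "grip_force": 50}}

```text
clock: 2.82
tool_pos: [439.8, 397.0, 154.9]
eef_rot: [-3.142, -0.0, 2.106]
contact_force: [-0.9, -1.8, 5.4]
grip_width: 0.206
grasp_force: 49.4
```

```bash
python3 - <<'E'
from h import *
s,d=load("scene0"),load("side0")
print(tri(s,(478,303),d,(360,172)))
# tool-axis yaw
E
```

```text
(array([519.45392976, -46.24889442, 161.16840257]), np.float64(11.431098766724704))
```

Scaled: -191 mm / 800 = -0.2388, -135 mm / 800 = -0.1688.

Emit:
{"name": "creep_tool", "arguments": {"moves": {"finger_gap":[0,0,0,0,0,0,0,0,0,0,0],"dx":[0,0,0,0,-0.0375,-0.1,-0.1688,-0.225,-0.2388,-0.2388,-0.2388],"dy":[0,0,0,0,0.0138,0.0375,0.0638,0.085,0.0913,0.0913,0.0913],"dz":[-0.025,-0.0875,-0.1563,-0.1688,-0.1688,-0.1688,-0.1688,-0.1688,-0.1688,-0.1688,-0.1688],"wx":[0,0,0,0,0,0,0,0,0,0,0],"wy":[0,0,0,0,0,0,0,0,0,0,0],"wz":[0,0,0,0,0,0,0,0,0,0,0]}}}

```text
clock: 4.2
tool_pos: [598.6, 271.8, 288.7]
eef_rot: [-3.14, -0.001, 2.108]
contact_force: [-0.7, 0.1, -0.7]
grip_width: 0.205
grasp_force: 49.9
```

```bash
python3 - <<'E'
from cell import robot, read_camera
from h import *
o=[]
for n,x,y in [("scene",305,130),("side",260,110)]:
    c=read_camera(n); np.save(f"pics/{n}2.npy",c,allow_pickle=True)
    o.append(cv2.resize(np.ascontiguousarray(c["pixels"][y:y+150,x:x+80,::-1]),(320,600),interpolation=cv2.INTER_CUBIC))
cv2.imwrite("pics/crop3.png",np.hstack(o))
s=robot.get_state();print(s["clock"],s["tool_pos"],s["eef_rot"],s["contact_force"],s["grip_width"])
E
```

```text
4.3 [598.79524469 271.72226401 289.12523321] [-3.14124325e+00 -9.87017644e-04  2.10867559e+00] [-0.77200181 -0.76650438 -0.68197126] 0.2055308570890822
```

View pics/crop3.png

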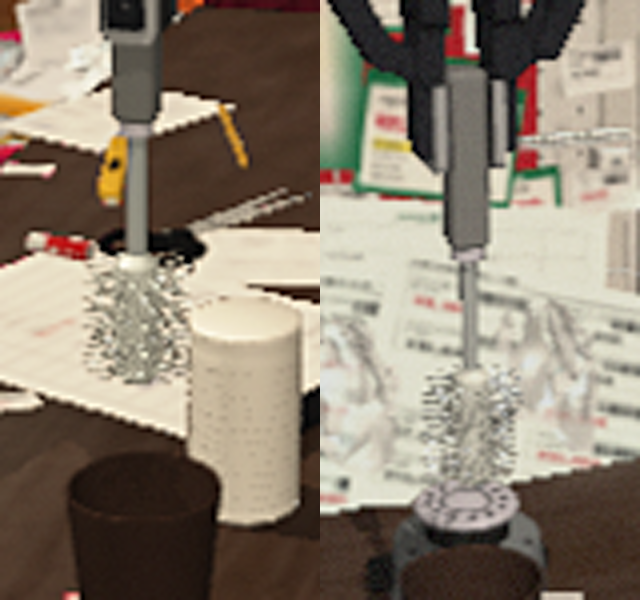

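The brush hangs nearly upright above the tumbler. Its collar is at scene (338.5,162.5), side (296.7,173.7); the shaft's low end at scene (339.2,194.5), side (298,202.5); and the tip near scene (339.5,224.5), side (298.2,231).

```bash
python3 - <<'E'
from h import *
np.set_printoptions(precision=1,suppress=True)
s,d=load("scene2"),load("side2")
for n,a,b in [("collar",(338.5,162.5),(296.75,173.75)),("shaftlow",(339.25,194.5),(298,202.5)),("tip",(339.5,224.5),(298.25,231))]: print(n,*tri(s,a,d,b))
# where a vertical brush over the cup/ring should appear
for z in (255,199,143): print(z,proj(s,[600.4,269.6,z-2.7]),proj(d,[600.4,269.6,z-2.7]))
E
```

```text
collar [599.  272.2 248.7] 0.15023212076728648
shaftlow [598.5 270.7 194.8] 0.7108962540933448
tip [599.4 272.4 139.8] 2.3561489674683296
255 [340.2 160.5] [296.2 171.2]
199 [340.4 193.7] [297.  201.2]
143 [340.6 225.1] [297.7 229.6]
```

Scaled: 124 mm / 800 = 0.155, 118 mm / 800 = 0.1475.

Emit:
{"name": "creep_tool", "arguments": {"moves": {"finger_gap":[0,0,0,0,0,0,0,0],"dx":[-0.0025,-0.0025,-0.0025,-0.0025,-0.0025,-0.0025,-0.0025,-0.0025],"dy":[0,0,0,0,0,0,0,0],"dz":[0.025,0.0625,0.1,0.1313,0.1475,0.155,0.155,0.155],"wx":[0,0,0,0,0,0,0,0],"wy":[0,0,0,0,0,0,0,0],"wz":[0,0,0,0,0,0,0,0]}}}

```text
clock: 5.3
tool_pos: [601.7, 268.4, 166.3]
eef_rot: [3.14, -0.0, 2.106]
contact_force: [-0.7, 0.2, -1.4]
grip_width: 0.202
grasp_force: 49.8
```

Scaled: 3 mm / 800 = 0.0038, 1 mm / 800 = 0.0013.

Emit:
{"name": "creep_tool", "arguments": {"moves": {"finger_gap":[0,0,0],"dx":[0.0013,0.0013,0.0013],"dy":[0.0013,0.0013,0.0013],"dz":[0.0038,0.0038,0.0038],"wx":[0,0,0],"wy":[0,0,0],"wz":[0,0,0]}}}

```text
clock: 5.68
tool_pos: [601.5, 269.6, 162.4]
eef_rot: [3.141, 0.0, 2.106]
contact_force: [0.1, -0.7, -2.0]
grip_width: 0.201
grasp_force: 49.8
```

Scaled: -74 mm / 800 = -0.0925, -68 mm / 800 = -0.085.

Emit:
{"name": "creep_tool", "arguments": {"moves": {"finger_gap":[0,0,0,0,0,0],"dx":[0,0,0,0,0,0],"dy":[0,0,0,0,0,0],"dz":[-0.025,-0.0625,-0.085,-0.0925,-0.0925,-0.0925],"wx":[0,0,0,0,0,0],"wy":[0,0,0,0,0,0],"wz":[0,0,0,0,0,0]}}}

```text
clock: 6.42
tool_pos: [600.8, 269.4, 235.2]
eef_rot: [-3.14, -0.0, 2.106]
contact_force: [-0.2, -0.8, -1.8]
grip_width: 0.205
grasp_force: 49.9
```

Scaled: 74 mm / 800 = 0.0925, 68 mm / 800 = 0.085.

Emit:
{"name": "creep_tool", "arguments": {"moves": {"finger_gap":[0,0,0,0,0,0],"dx":[0,0,0,0,0,0],"dy":[0,0,0,0,0,0],"dz":[0.025,0.0625,0.085,0.0925,0.0925,0.0925],"wx":[0,0,0,0,0,0],"wy":[0,0,0,0,0,0],"wz":[0,0,0,0,0,0]}}}

```text
clock: 7.18
tool_pos: [602.2, 269.8, 163.4]
eef_rot: [3.14, 0.0, 2.106]
contact_force: [1.5, 0.6, -0.3]
grip_width: 0.204
grasp_force: 49.8
```

Scaled: -74 mm / 800 = -0.0925, -68 mm / 800 = -0.085.

Emit:
{"name": "creep_tool", "arguments": {"moves": {"finger_gap":[0,0,0,0,0,0],"dx":[0,0,0,0,0,0],"dy":[0,0,0,0,0,0],"dz":[-0.025,-0.0625,-0.085,-0.0925,-0.0925,-0.0925],"wx":[0,0,0,0,0,0],"wy":[0,0,0,0,0,0],"wz":[0,0,0,0,0,0]}}}

```text
clock: 7.92
tool_pos: [600.8, 269.4, 235.2]
eef_rot: [-3.14, -0.0, 2.106]
contact_force: [0.1, 0.4, -1.3]
grip_width: 0.203
grasp_force: 49.9
```

Scaled: -145 mm / 800 = -0.1813, -130 mm / 800 = -0.1625.

Emit:
{"name": "creep_tool", "arguments": {"moves": {"finger_gap":[0,0,0,0,0,0,0,0,0,0],"dx":[0,0,0,-0.05,-0.1125,-0.1625,-0.1813,-0.1813,-0.1813,-0.1813],"dy":[0,0,0,-0.015,-0.0325,-0.0475,-0.0538,-0.0538,-0.0538,-0.0538],"dz":[-0.0375,-0.0688,-0.0688,-0.0688,-0.0688,-0.0625,-0.0313,0,0,0],"wx":[0,0,0,0,0,0,0,0,0,0],"wy":[0,0,0,0,0,0,0,0,0,0],"wz":[0,0,0,0,0,0,0,0,0,0]}}}

```text
clock: 9.18
tool_pos: [638.4, 123.3, 236.3]
eef_rot: [-3.141, -0.0, 2.106]
contact_force: [-0.4, -0.3, -0.4]
grip_width: 0.203
grasp_force: 49.9
```

```bash
python3 - <<'E'
from cell import robot, read_camera
from h import *
o=[]
for n,x,y in [("scene",380,190),("side",255,130)]:
    c=read_camera(n); np.save(f"pics/{n}3.npy",c,allow_pickle=True)
    o.append(cv2.resize(np.ascontiguousarray(c["pixels"][y:y+150,x:x+80,::-1]),(320,600),interpolation=cv2.INTER_CUBIC))
cv2.imwrite("pics/crop4.png",np.hstack(o))
s=robot.get_state();print(s["clock"],s["tool_pos"],s["eef_rot"],s["contact_force"],s["grip_width"])
E
```

```text
9.275 [638.88024029 123.36642407 237.17424718] [3.14018889e+00 3.06140537e-04 2.10639805e+00] [ 0.30458572  0.29345872 -0.3493552 ] 0.19794247092733838
```

View pics/crop4.png

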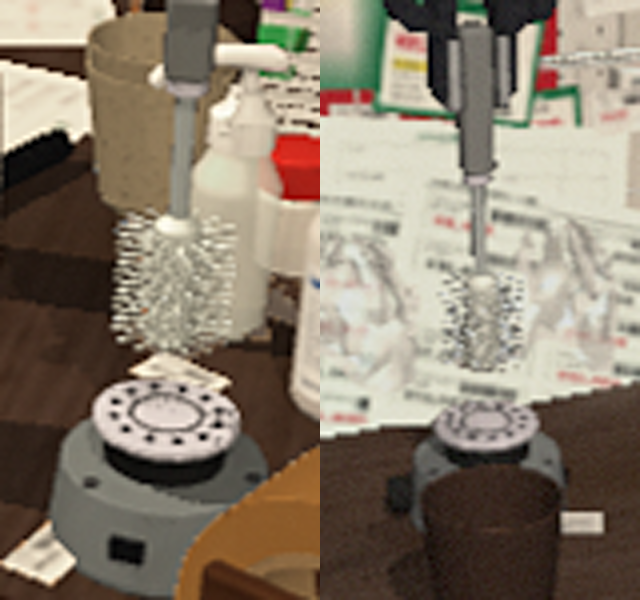

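The brush hangs over the ring. Collar: scene (425.5,211.7), side (294.2,174.5). Low end of the shaft: scene (424.2,245.5), side (295.2,197.5). Ring: scene (421.5,293), side (296.7,235.2). The tumbler looks unmoved in the side view.

```bash
python3 - <<'E'
from h import *
np.set_printoptions(precision=1,suppress=True)
s,d=load("scene3"),load("side3")
for n,a,b in [("collar",(425.5,211.75),(294.25,174.5)),("shaftlow",(424.25,245.5),(295.25,197.5)),("tip",(423,276),(296,221)),("ring",(421.5,293),(296.75,235.25))]: print(n,*tri(s,a,d,b))
q=tri(s,(421.5,293),d,(296.75,235.25))[0]
for z in (200,146,90): print(z,proj(s,[q[0],q[1],z-2]),proj(d,[q[0],q[1],z-2]))
a,b=load("side0")["pixels"],d["pixels"]
D=cv2.absdiff(a,b)[255:310,270:325]; print("cup region diff",D.mean(),(D.max(2)>40).sum())
E
```

```text
collar [638.4 124.1 197.1] 1.490609200839715
shaftlow [637.7 121.1 143.8] 3.5701998804524404
tip [638.2 120.7  89.7] 1.0357553429349344
ring [637.9 122.2  57.1] 1.9482670446785118
200 [426.6 211.2] [294.9 174.1]
146 [424.4 244.1] [295.5 198.3]
90 [422.3 276.4] [296.1 222.2]
cup region diff 4.009366391184573 0
```

Scaled: 28 mm / 800 = 0.035, 22 mm / 800 = 0.0275.

Emit:
{"name": "creep_tool", "arguments": {"moves": {"finger_gap":[0,0,0,0,0],"dx":[0,0,0,0,0],"dy":[0,0,0,0,0],"dz":[0.015,0.0275,0.035,0.035,0.035],"wx":[0,0,0,0,0],"wy":[0,0,0,0,0],"wz":[0,0,0,0,0]}}}

```text
clock: 9.9
tool_pos: [638.6, 122.9, 208.5]
eef_rot: [3.141, 0.0, 2.106]
contact_force: [-0.3, -0.2, -1.2]
grip_width: 0.206
grasp_force: 49.9
```

Emit:
{"name": "creep_tool", "arguments": {"moves": {"finger_gap":[0,0,0,0,0],"dx":[0,0,0,0,0],"dy":[0,0,0,0,0],"dz":[0.0038,0.0075,0.0113,0.0113,0.0113],"wx":[0,0,0,0,0],"wy":[0,0,0,0,0],"wz":[0,0,0,0,0]}}}

```text
clock: 10.52
tool_pos: [638.7, 122.9, 199.7]
eef_rot: [3.141, 0.0, 2.106]
contact_force: [0.5, 0.0, 2.3]
grip_width: 0.209
grasp_force: 50.2
```

```bash
cat >> h.py <<'E'
def avg(n=6):
    from cell import robot, read_camera
    L=[]
    for _ in range(n):
        read_camera("wrist"); s=robot.get_state(); L.append(np.r_[s["tool_pos"],s["contact_force"]])
    print(s["clock"],np.round(np.mean(L,0),2),np.round(np.std(L,0),2),s["eef_rot"])
E
python3 -c "from h import *;avg()"
```

```text
10.825 [6.3863e+02 1.2293e+02 1.9954e+02 8.2000e-01 1.8000e-01 1.8800e+00] [0.02 0.02 0.05 0.78 0.48 0.35] [3.14110282e+00 1.44180026e-04 2.10570639e+00]
```

Scaled: 2.3 mm / 800 = 0.0029, 1 mm / 800 = 0.0013.

Emit:
{"name": "creep_tool", "arguments": {"moves": {"finger_gap":[0,0,0,0],"dx":[0,0,0,0],"dy":[0,0,0,0],"dz":[0.0013,0.0029,0.0029,0.0029],"wx":[0,0,0,0],"wy":[0,0,0,0],"wz":[0,0,0,0]}}}

```text
clock: 11.32
tool_pos: [638.6, 122.9, 197.1]
eef_rot: [3.141, 0.0, 2.106]
contact_force: [0.3, -0.1, 3.4]
grip_width: 0.204
grasp_force: 50.5
```

```bash
python3 -c "from h import *;avg()"
python3 - <<'E'
from cell import robot, read_camera
from h import *
o=[]
for n,x,y in [("scene",380,190),("side",255,130)]:
    c=read_camera(n)
    o.append(cv2.resize(np.ascontiguousarray(c["pixels"][y:y+150,x:x+80,::-1]),(320,600),interpolation=cv2.INTER_CUBIC))
cv2.imwrite("pics/crop5.png",np.hstack(o))
E
```

```text
11.625 [6.3855e+02 1.2291e+02 1.9712e+02 9.3000e-01 5.5000e-01 3.0300e+00] [0.01 0.01 0.02 0.84 0.31 0.41] [3.14120822e+00 9.56677328e-05 2.10574538e+00]
```

View pics/crop5.png

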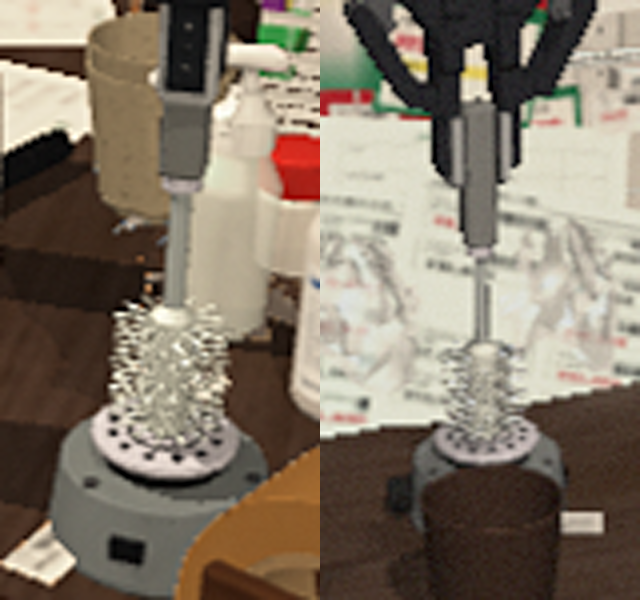

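The brush stands upright on the ring at scene (421,296) and the plate has sunk but is still off its stop. Force is about 4 N above the unloaded reading, with the tip at about z = 50 mm (7.8 mm of travel).

```bash
python3 -c "from cell import robot, read_camera;print(robot.sign_off())"
```

```text
the job is handed in; nothing more can be done
None
```

The job is handed in: the tumbler was brushed twice without visibly moving, and the brush is still gripped upright inside the ring, pressing at about 4 N with the plate down about 8 mm of its 14 mm travel.

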